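# Put stray jam jars, honey and teaspoons back into their buffet boxes

## Task

Guests have left unopened portion jars and clean teaspoons about the counter: put them back where they belong. Stand each red-lidded jam jar in an empty bay of the box that already holds a jam jar, stand the gold-lidded honey jar in an empty bay of the box that already holds honey, and lay both loose teaspoons lengthwise in the felt-lined spoon tray. Set the glass jars down without dropping them, keep them upright, and leave the two jars that are already in the boxes where they stand.

Things in the scene. Friction and masses are not known exactly. Their poses are not given: they have to be found in the camera images.
- jam_jar_a: an unopened portion jar, 40 mm across and 48 mm tall, dark red jam under a red lid; origin under its centre, z up its axis; about 0.11 kg; stands loose on a black serving tray (its floor 69 mm above the counter, rim 10 mm higher); the two loose jam jars are alike and interchangeable
- jam_jar_b: an unopened portion jar, 40 mm across and 48 mm tall, dark red jam under a red lid; origin under its centre, z up its axis; about 0.11 kg; stands loose on a black serving tray (its floor 69 mm above the counter, rim 10 mm higher); the two loose jam jars are alike and interchangeable
- honey_jar: an unopened portion jar, 40 mm across and 48 mm tall, amber honey under a gold lid; origin under its centre, z up its axis; about 0.11 kg; stands loose on a black serving tray (its floor 69 mm above the counter, rim 10 mm higher)
- spoon_a: loose stainless teaspoon, 124 mm long, 25 mm wide at the bowl, flat on the same black serving tray as the loose jars, bowl towards its own +x; origin at mid-length on the underside; grasp its handle across at the origin, where it is 8 mm wide and lies 4 to 7 mm above the tray; 17 g; the two loose spoons are interchangeable
- spoon_b: loose stainless teaspoon, 124 mm long, 25 mm wide at the bowl, flat on the same black serving tray as the loose jars, bowl towards its own +x; origin at mid-length on the underside; grasp its handle across at the origin, where it is 8 mm wide and lies 4 to 7 mm above the tray; 17 g; the two loose spoons are interchangeable
- jam_box: fixed low wooden box, 66 mm wide (x), 186 mm long (y); three bays in a row along y, each 56 x 56 mm inside, centred at y = -60, 0, +60 mm; outer walls 24 mm high, 5 mm thick; dividers 20 mm high, 4 mm thick; inner floor 6 mm above the origin (centre of the underside, on the counter). A jar of dark red jam with a red lid already stands in the -60 mm bay; the other two are empty
- honey_box: fixed low wooden box, 66 mm wide (x), 186 mm long (y); three bays in a row along y, each 56 x 56 mm inside, centred at y = -60, 0, +60 mm; outer walls 24 mm high, 5 mm thick; dividers 20 mm high, 4 mm thick; inner floor 6 mm above the origin (centre of the underside, on the counter). A jar of amber honey with a gold lid already stands in the -60 mm bay; the other two are empty
- spoon_box: fixed low open wooden tray without dividers, empty, lined with grey felt, 80 mm wide (x), 186 mm long (y), 70 x 176 mm inside; walls 5 mm thick, 16 mm high; inner floor 6 mm above the origin (centre of the underside, on the counter). Spoons lie along its y, either way round
- jam_shown: an unopened portion jar, 40 mm across and 48 mm tall, dark red jam under a red lid; origin under its centre, z up its axis; about 0.11 kg; already stands in its place in the jam box (the -y bay) and stays there
- honey_shown: an unopened portion jar, 40 mm across and 48 mm tall, amber honey under a gold lid; origin under its centre, z up its axis; about 0.11 kg; already stands in its place in the honey box (the -y bay) and stays there
Things that resemble listed ones, but are neither listed nor needed, are in the scene too. Leave any blue look-alike of the honey_jar alone.

How it is judged:
By the outcome, as a careful person would: the job done as asked, in the order asked, and still so for the second after the job is handed in, with the robot touching nothing.
It also fails if it takes over 131 s, if anything falls off the work surface, if the arm or the gripper's body presses on something with over 40 N, if the wrist force passes 120 N, or if a joint passes its speed limit or range.

## Robot

A 6-joint arm with a two-finger parallel gripper is mounted at the origin on a cart in front of the work surface, level with it; the furniture and walls round the work are solid. World frame = base frame: x ahead of the robot, y to its left, z up, the work surface at z = 0. Lengths are in mm, angles in rad, forces in N, time in s.
With the tool pointing down it reaches from about 350 to 975 mm from the base axis. Payload 7.1 kg.
Tool frame: the origin (TCP) lies midway between the tips of the shut fingers; the grasp point (between the pads) lies 19 mm behind it (ctrl.grip_depth is the distance from the TCP to the grasp point, in mm); z points along the fingers, y is the line along which they close (so a half turn about z gives the same grasp; the last joint's range is limited). The gripper opens to 88 mm and grips with 3 to 60 N. Pads are 20 mm wide; open, the fingers measure 115 mm over their backs; the gripper's body (75 mm by 178 mm) begins 61 mm behind the grasp point.
Start: joints at [-1.261, 0.423, 1.63, -0, 1.089, -0.019], TCP at [201.834, -591.496, 222.675] pointing down, gripper open.
Joint ranges: [-3, 3], [-0.9, 2.11], [0.09, 2.58], [-1.31, 4.45], [0.11, 2.69], [-2.54, 2.54]. Speed limits (rad/s): [2.39, 2.39, 3.01, 3.14, 3.14, 3.14].

## Interface

Orientations are given as a rotation vector (axis times angle).
In Python, from workcell import ctrl, cams gives the robot as it stands.
- The arm moves only by the tool move_arm, never from a script. Its argument "steps" is a list of rows, each a list of 3 entries, a list of its own where there are three numbers: the shift along the tool's x, y, z in units of 25 mm (1.0 is 25 mm), then the turn about the tool's z in units of 5 degrees (1.0 is 5 degrees), then the closure, from 0 (fully open) to 1 (shut). A call has 1 to 20 rows; each row shifts and turns the commanded pose from where the row before left it, along the tool's axes as they then stand; what a row does not reach is not made up. A row lasts 1/12 s, in which the tool goes at most 41.7 mm and 7.16 degrees, less where a joint would pass 70% of its speed; a pose out of reach is approached as far as the arm can. A call is refused whole if a number of a shift passes 1 or a number of a turn 1, either way. A call with a gripper value outside its range is refused whole. The fingers move at their own pace and stop on an object; the grip force is fixed at half the most. Time passes only in rows, so rows that do not move let the fingers close. It gives the time, the measured TCP pose, the force, the opening and the grip force at its end, in the units of the state.
- ctrl.get_obs(): the state, without advancing time (a new reading comes with each control period).
- cams.get_image(name): name is "side" or "top"; returns a dict with "image" (480x640x3 uint8, red, green, blue), "camera_matrix" (3x3 intrinsics, pixels), "xyz" and "rotation" of the camera in the world. Camera axes: x right, y down, z forward; pixel columns grow to the right and rows downward; lengths in mm; the calibration is good to about 2 mm. A picture is of the moment at which its call begins. There is no depth.
- ctrl.close_job(): hands the job in; it is judged then, once.
Trained networks look in the newest picture that a camera, given by its name, has taken for a name from the list of things; names that differ only in an ending like _2 or _b are one class to them, and where a whole thing is asked for, a point or a joint stands for the part that bears it (a point fixed in the world has none). Each returns a list of dicts, best first, with "p" (0 to 1); they miss things now and then, are a little off and sometimes report something else, mostly with a low value. They report only what shows in the picture. A call takes as long as a camera call. They do not tell look-alikes from the thing itself.
- cams.boxes_of(camera, thing): "rect" ([centre column, centre row, width, height] in pixels, round what is visible of it).
- cams.cut_out(camera, thing): "pixels" (480x640 bool, what is visible of it) and "rect" ([centre column, centre row, width, height] in pixels, round what is visible of it).
The state is a dict: "t": time; "qpos": joint angles; "qvel": joint speeds; "joint_torque": joint torques, N m; "ee_pos": TCP position; "orientation": TCP orientation; "ft_force": force on the tool from outside, world axes, zero at the start; "moment": the same for the moment, N m; "width": finger opening in mm; "grasp_force": force on a finger pad.
Only numpy, scipy, OpenCV 4.12 (cv2) and the standard library are available. Lean on these libraries where they do the work, as an engineer would, in place of code of your own. Each camera call takes 0.05 s, during which the arm holds its last target. There are 200 camera calls.

## Working session

There is one attempt and no reset: what is moved stays moved. The work goes in short steps, Python scripts to look and compute and a tool call to move; the robot and the scene stay as the last step left them, time stands still between calls to the robot, and variables do not carry over. Pictures are saved under pics/ and viewed, at most 14 in all, crops included, and the job is handed in when it is done.

Besides the shell and the picture viewer there is one more tool, called after "Request:" as name(argument=value, ...), one argument or row to a line, values as JSON. move_arm: Moves the arm, as the interface text tells. Its arguments: {"type":"object","properties":{"steps":{"type":"array"}},"required":["steps"]}

```bash
ls; mkdir -p pics
cat > h.py <<'E'
import numpy as np, cv2
from workcell import ctrl, cams
def ray(c,u,v,z):
    K=np.array(c["camera_matrix"]);R=np.array(c["rotation"]);
    if R.shape!=(3,3): R=cv2.Rodrigues(R.astype(float))[0]
    o=np.array(c["xyz"]);d=R@np.linalg.inv(K)@np.array([u,v,1.])
    return o+d*(z-o[2])/d[2]
E
python3 - <<'E'
from h import *
for n in("top","side"):
    c=cams.get_image(n); cv2.imwrite(f"pics/{n}0.png",c["image"][...,::-1]); print(n,c["xyz"],np.round(c["rotation"],3).tolist(),np.array(c["camera_matrix"]).tolist())
    for t in("jam_jar_a","honey_jar","spoon_a","jam_box","honey_box","spoon_box"):
        for b in cams.cut_out(n,t):
            p=b["pixels"];(m,s,a)=cv2.minAreaRect(np.argwhere(p)[:,::-1].astype(np.float32)) if p.any() else (0,0,0)
            print(n,t,round(b["p"],2),np.round(b["rect"]).tolist(),"mar",np.round(m,1),np.round(s,1),round(a,1),np.round(ray(c,*b["rect"][:2],0)).tolist())
print(ctrl.get_obs())
E
```

```text
pics
top [ 124.3450111   102.67476166 1745.1190454 ] [-1.903, 2.307, -0.252] [[588.0404628940776, 0.0, 324.217648409816], [0.0, 588.0404628940776, 248.87749134244004], [0.0, 0.0, 1.0]]
top jam_jar_a 0.59 [260.0, 228.0, 14.0, 18.0] mar [258.5 227. ] [16. 13.] 90.0 [607.0, 211.0, 0.0]
top jam_jar_a 0.57 [290.0, 218.0, 15.0, 24.0] mar [292. 216.] [15.6 14.1] 45.0 [620.0, 115.0, 0.0]
top honey_jar 0.62 [198.0, 265.0, 12.0, 16.0] mar [196.  264.5] [13. 14.] 90.0 [529.0, 414.0, 0.0]
top honey_jar 0.62 [197.0, 291.0, 15.0, 14.0] mar [193.9 290.4] [17.5 14.1] 33.7 [452.0, 431.0, 0.0]
top honey_jar 0.45 [334.0, 212.0, 15.0, 16.0] mar [334.5 212.5] [15. 13.] 90.0 [613.0, -22.0, 0.0]
top spoon_a 0.57 [324.0, 256.0, 44.0, 11.0] mar [324.5 257.6] [ 7.6 41.8] 83.1 [484.0, 35.0, 0.0]
top spoon_a 0.48 [270.0, 259.0, 36.0, 11.0] mar [269.1 260. ] [10.3 42.4] 86.1 [507.0, 197.0, 0.0]
top jam_box 0.91 [449.0, 268.0, 63.0, 32.0] mar [446.7 268.2] [23.  63.6] 78.2 [376.0, -327.0, 0.0]
top honey_box 0.68 [426.0, 196.0, 63.0, 26.0] mar [426.  194.8] [23.6 62. ] 86.6 [612.0, -311.0, 0.0]
top honey_box 0.61 
[... 1532 characters left out ...]
 90.0 [621.0, -452.0, 0.0]
{'t': 0.7, 'qpos': array([-1.26097943e+00,  4.23069332e-01,  1.62989212e+00, -5.45616348e-06,
        1.08860672e+00, -1.90392002e-02]), 'qvel': array([-0.00240304, -0.00095937,  0.00042396, -0.00062081, -0.0007494 ,
       -0.00148976]), 'joint_torque': array([ 7.55183282e-04, -5.44416547e+01, -2.73996806e+01,  6.44557178e-02,
        1.67746400e-02, -3.09305733e-06]), 'ee_pos': array([ 201.84683705, -591.49754254,  222.69732554]), 'orientation': array([ 3.09919406e+00,  5.14241237e-01, -1.94336308e-06]), 'ft_force': array([ 0.74877575, -0.04128395,  0.47632847]), 'moment': array([0.03557543, 0.01794386, 0.00802711]), 'grasp_force': 0.0, 'width': 87.9253470623705}
```

View pics/top0.png

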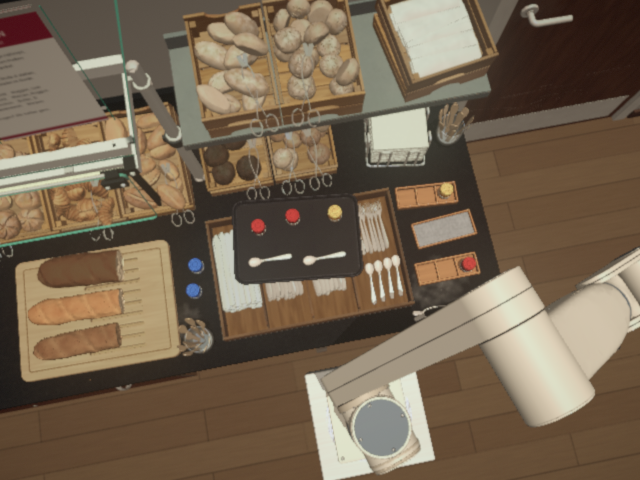

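View pics/side0.png

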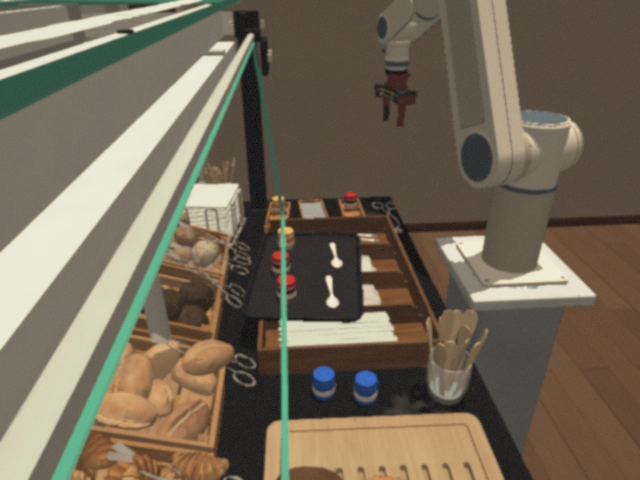

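The top view shows red lids at about (258,227) and (292,216), a gold lid at (334,212) and spoons at (270,259) and (324,257), all on the black tray. The boxes are at honey (426,195), felt (443,229) and jam (449,268). 

Could be confused with the targets:
- Blue look-alike jars at (196,265) and (193,291).
- The stored red jar at (468,264) and stored gold jar at (446,190).
- Drawer spoons at about (385,280).

I choose only the red and gold lids and the spoons on the black tray.

```bash
cat > meas.py <<'E'
from h import *
def lids(c,name):
    im=c["image"];hsv=cv2.cvtColor(cv2.GaussianBlur(im,(3,3),0),cv2.COLOR_RGB2HSV);H,S,V=cv2.split(hsv)
    m={"red":((H<8)|(H>172))&(S>170)&(V>110),"gold":(H>17)&(H<30)&(S>120)&(V>140)}[name]
    n,l,st,ce=cv2.connectedComponentsWithStats(m.astype(np.uint8))
    return [(ce[i],st[i]) for i in range(1,n) if st[i][4]>40 and st[i][0]>220 and st[i][1]>180]
E
python3 - <<'E'
from meas import *
c=cams.get_image("top");im=c["image"]
for k in("red","gold"):
    for ce,st in lids(c,k):
        if st[2]<25: print(k,np.round(ce,1),st.tolist(),"z113",np.round(ray(c,*ce,113),1)[:2],"z50",np.round(ray(c,*ce,50),1)[:2])
for t,z in(("spoon_a",74),("jam_box",22),("honey_box",22),("spoon_box",14)):
    for b in cams.cut_out("top",t):
        p=np.argwhere(b["pixels"])[:,::-1].astype(float)
        P=np.array([ray(c,*q,z)[:2] for q in p],np.float32);(m,s,a)=cv2.minAreaRect(P)
        B=cv2.boxPoints((m,s,a));e=max([B[1]-B[0],B[2]-B[1]],key=np.linalg.norm);e=e if e[1]>0 else -e
        _,_,vt=np.linalg.svd(P-P.mean(0),full_matrices=False);v=vt[0]*np.sign(vt[0][1])
        print(t,round(b["p"],2),"c",np.round(m,1),np.round(s,1),"mean",P.mean(0).round(1),"long dir deg",np.degrees(np.arctan2(e[1],e[0])).round(1),np.degrees(np.arctan2(v[1],v[0])).round(1))
cr=im[175:300,225:490];cv2.imwrite("pics/crop1.png",cv2.resize(cr[...,::-1],None,fx=3,fy=3,interpolation=cv2.INTER_CUBIC))
E
```

```text
red [292.  215.2] [287, 210, 11, 12, 106] z113 [596.5 108. ] z50 [614.7 108.2]
red [257.6 225.5] [253, 220, 10, 12, 96] z113 [585.  210.4] z50 [602.7 214.6]
gold [446.2 189.7] [440, 183, 14, 13, 63] z113 [ 586.5 -345.9] z50 [ 604.4 -363.2]
spoon_a 0.64 c [464.4  39.4] [118.1  22. ] mean [467.2  51.2] long dir deg 86.1 89.5
spoon_a 0.51 c [488.5 195.6] [120.8  22.7] mean [491.1 201.6] long dir deg 86.1 88.9
spoon_a 0.33 c [ 598.9 -353.3] [41.6 47.5] mean [ 598.3 -354.4] long dir deg 166.3 139.1
jam_box 0.97 c [ 373.3 -316.4] [ 71.8 191.6] mean [ 373.7 -309.6] long dir deg 91.0 90.2
honey_box 0.92 c [ 609.  -306.1] [189.2  73. ] mean [ 607.7 -297.1] long dir deg 85.2 82.6
spoon_box 0.76 c [ 496.9 -336.6] [ 82.1 187.3] mean [ 496.5 -336.9] long dir deg 93.4 93.1
spoon_box 0.32 c [ 613.  -369.9] [38.3 51. ] mean [ 613.3 -369.9] long dir deg 141.4 135.6
```

View pics/crop1.png

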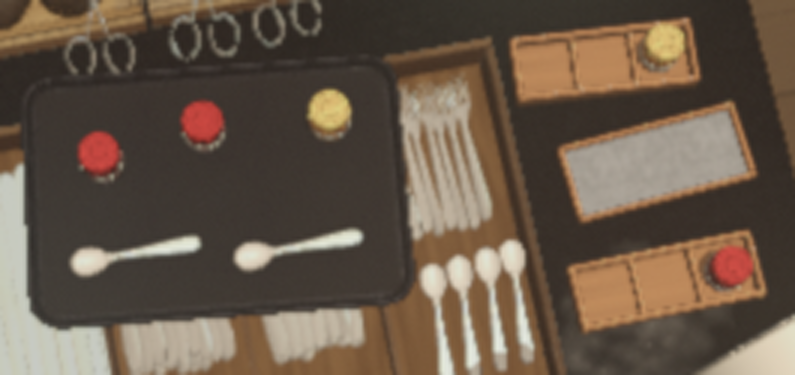

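The crop confirms red lids at crop (99,153) and (203,121), and a gold lid at (329,111). The spoons have their bowls to the left, at (69–201,255) and (233–364,247). The two empty bays in each box are the left ones (+y).

Run:
```python
from meas import *
c=cams.get_image("top");s=cams.get_image("side")
def cutc(u,v): return 225+(u+.5)/3-.5,175+(v+.5)/3-.5
for n,q,h in(("honey",[(511,40),(690,20),(699,80),(518,102)],24),("spoon",[(558,148),(733,102),(757,172),(580,222)],16),("jam",[(569,267),(752,232),(766,293),(585,330)],24)):
    P=[ray(c,*cutc(*q[0]),h),ray(c,*cutc(*q[1]),h),ray(c,*cutc(*q[2]),0),ray(c,*cutc(*q[3]),0)]
    P=np.array(P)[:,:2];d=P[0]-P[1]+P[3]-P[2]
    print(n,P.round(0).tolist(),"dir",np.degrees(np.arctan2(d[1],d[0])).round(1),"far edge",np.degrees(np.arctan2(*(P[0]-P[1])[::-1])).round(1),"c",P.mean(0).round(1))
# lids in top: white-box crop centers; jars: tri with side boxes
def tri(a,b):
    A=[];Bv=[]
    for cam,(u,v) in((c,a),(s,b)):
        o=np.array(cam["xyz"]);d=ray(cam,u,v,0)-o;d/=np.linalg.norm(d);M=np.eye(3)-np.outer(d,d);A.append(M);Bv.append(M@o)
    return np.linalg.lstsq(np.vstack(A),np.hstack(Bv),rcond=None)[0]
im=c["image"];H,S,V=cv2.split(cv2.cvtColor(im,cv2.COLOR_RGB2HSV))
for n,(u,v) in dict(A=(258,226),B=(292,215),G=(334.5,212),J=(468.5,263.5),HS=(446.5,189.5)).items():
    u0,v0=int(u),int(v);w=np.zeros(H.shape,bool);w[v0-9:v0+8,u0-10:u0+11]=1
    m=w&(S>100)&(V>120)&(((H<9)|(H>170)) if n in"ABJ" else (H>20)&(H<32))
    (cc,r)=cv2.minEnclosingCircle(np.argwhere(m)[:,::-1].astype(np.float32));e=np.argwhere(m)[:,::-1].mean(0)
    z=115 if n in "ABG" else 52
    print(n,m.sum(),np.round(cc,1),round(r,1),e.round(1),"xy",ray(c,*e,z).round(1)[:2], ray(c,*cc,z).round(1)[:2])
for n in("jam_jar_a","honey_jar"):
    for b in cams.boxes_of("side",n):
        u,v,w,h=b["rect"]; print(n,round(b["p"],2),np.round(b["rect"],1),"top z117",ray(s,u,v-h/2+4,117).round(1)[:2], "mid z93", ray(s,u,v,93).round(1)[:2],"z30",ray(s,u,v,30).round(1)[:2])
```

```text
honey [[647.0, -217.0], [633.0, -402.0], [575.0, -403.0], [588.0, -215.0]] dir 85.9 far edge 85.7 c [ 610.7 -309.3]
spoon [[528.0, -241.0], [542.0, -427.0], [469.0, -438.0], [452.0, -249.0]] dir 94.6 far edge 94.1 c [ 497.7 -338.5]
jam [[405.0, -223.0], [405.0, -410.0], [345.0, -416.0], [343.0, -229.0]] dir 90.3 far edge 90.0 c [ 374.7 -319.5]
A 152 [257.9 225.1] 7.2 [257.5 225.4] xy [584.8 210.3] [585.5 209.2]
B 150 [292.2 214.7] 7.2 [292.  214.9] xy [596.7 107.9] [597.  107.2]
G 132 [334.3 211.1] 6.9 [334.3 211.1] xy [584.6 -13.9] [584.5 -13.9]
J 146 [468.7 263. ] 7.0 [468.8 263. ] xy [ 372.  -375.1] [ 371.9 -374.6]
HS 98 [446.7 188.6] 5.9 [446.7 188.5] xy [ 607.2 -365.2] [ 607. -365.]
jam_jar_a 0.65 [287.3 290.8  14.2  27.4] top z117 [583.8 219.8] mid z93 [584.7 220.1] z30 [586.1 128. ]
jam_jar_a 0.59 [280.9 263.8  16.4  25.3] top z117 [597.1 111.5] mid z93 [598.2 109.7] z30 [601.    5.4]
honey_jar 0.97 [364.8 388.1  22.4  34.7] top z117 [464.7 498.1] mid z93 [464.4 502.8] z30 [452.6 441.7]
```

Request:
move_arm(
  steps=[
    [[0, 0, 0], [0, 0, 0.94], 0],
    [[0, 0, 0], [0, 0, 0.94], 0],
    [[0, 0, 0], [0, 0, 0.94], 0],
    [[0, 0, 0], [0, 0, 0.95], 0],
    [[0.56, -1, 0], [0, 0, 0], 0],
    [[0.56, -1, 0], [0, 0, 0], 0],
    [[0.56, -1, 0], [0, 0, 0], 0],
    [[0.56, -1, 0], [0, 0, 0], 0],
    [[0.56, -1, 0], [0, 0, 0], 0],
    [[0.56, -1, 0], [0, 0, 0], 0],
    [[0.56, -1, 0], [0, 0, 0], 0],
    [[0.56, -1, 0], [0, 0, 0], 0],
    [[0.56, -1, 0], [0, 0, 0], 0],
    [[0.56, -1, 0], [0, 0, 0], 0],
    [[0.56, -1, 0], [0, 0, 0], 0],
    [[0.56, -1, 0], [0, 0, 0], 0],
    [[0.56, -1, 0], [0, 0, 0], 0],
    [[0.56, -1, 0], [0, 0, 0], 0],
    [[0.56, -1, 0], [0, 0, 0], 0],
    [[0.56, -1, 0], [0, 0, 0], 0],
  ],
)

```text
schema error: expected a number
```

Request:
move_arm(
  steps=[
    [[0, 0, 0], 0.94, 0],
    [[0, 0, 0], 0.94, 0],
    [[0, 0, 0], 0.94, 0],
    [[0, 0, 0], 0.95, 0],
    [[0.56, -1, 0], 0, 0],
    [[0.56, -1, 0], 0, 0],
    [[0.56, -1, 0], 0, 0],
    [[0.56, -1, 0], 0, 0],
    [[0.56, -1, 0], 0, 0],
    [[0.56, -1, 0], 0, 0],
    [[0.56, -1, 0], 0, 0],
    [[0.56, -1, 0], 0, 0],
    [[0.56, -1, 0], 0, 0],
    [[0.56, -1, 0], 0, 0],
    [[0.56, -1, 0], 0, 0],
    [[0.56, -1, 0], 0, 0],
    [[0.56, -1, 0], 0, 0],
    [[0.56, -1, 0], 0, 0],
    [[0.56, -1, 0], 0, 0],
    [[0.56, -1, 0], 0, 0],
  ],
)

```text
t: 2.82
ee_pos: [426.5, -190.3, 222.9]
orientation: [3.141, -0.0, 0.001]
ft_force: [0.6, -0.2, 0.3]
width: 87.6
grasp_force: 0.0
```

Request:
move_arm(
  steps=[
    [[0.57, -0.995, 0], 0, 0],
    [[0.57, -0.995, 0], 0, 0],
    [[0.57, -0.995, 0], 0, 0],
    [[0.57, -0.995, 0], 0, 0],
    [[0.57, -0.995, 0], 0, 0],
    [[0.57, -0.995, 0], 0, 0],
    [[0.57, -0.995, 0], 0, 0],
    [[0.57, -0.995, 0], 0, 0],
    [[0.57, -0.995, 0], 0, 0],
    [[0.57, -0.995, 0], 0, 0],
    [[0.57, -0.995, 0], 0, 0],
    [[0.57, -0.995, 0], 0, 0],
    [[0, 0, 1], 0, 0],
    [[0, 0, 1], 0, 0],
    [[0, 0, 0.9], 0, 0],
    [[0, 0, 0], 0, 0],
    [[0, 0, 0], 0, 0],
  ],
)

```text
t: 4.23
ee_pos: [596.2, 106.8, 149.4]
orientation: [3.141, -0.0, -0.004]
ft_force: [0.4, -0.3, -0.1]
width: 87.9
grasp_force: 0.0
```

Run:
```python
from h import *
c=cams.get_image("side");cv2.imwrite("pics/s2.png",cv2.resize(c["image"][170:370,200:440][...,::-1],None,fx=3,fy=3,interpolation=cv2.INTER_CUBIC));print(ctrl.get_obs()["ee_pos"])
```

```text
[597.31288995 106.91845945 150.75614782]
```

View pics/s2.png

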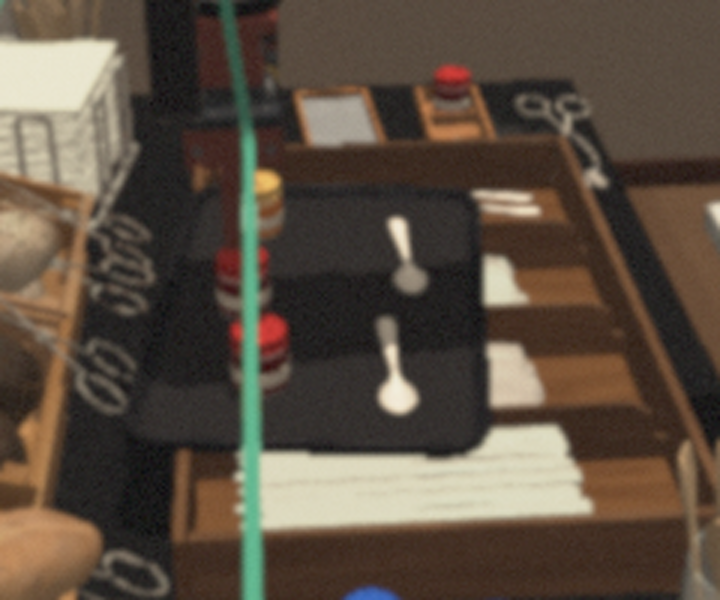

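The side crop shows the fingers straddling the far red jar at crop (243,275). The shelf and tongs to the left are clear of the gripper. I'll descend and grip.

Request:
move_arm(
  steps=[
    [[0, 0, 1], 0, 0],
    [[0, 0, 0.8], 0, 0],
    [[0, 0, 0.66], 0, 0],
    [[0, 0, 0], 0, 0],
    [[0, 0, 0], 0, 0.5],
    [[0, 0, 0], 0, 1],
    [[0, 0, 0], 0, 1],
    [[0, 0, 0], 0, 1],
    [[0, 0, 0], 0, 1],
    [[0, 0, 0], 0, 1],
    [[0, 0, 0], 0, 1],
    [[0, 0, 0], 0, 1],
  ],
)

```text
t: 5.28
ee_pos: [597.1, 107.0, 88.9]
orientation: [-3.141, 0.0, -0.0]
ft_force: [0.9, 0.9, 3.1]
width: 39.2
grasp_force: 30.0
```

Request:
move_arm(
  steps=[
    [[0, 0, -0.6], 0, 1],
    [[0, 0, -1], 0, 1],
    [[0, 0, -1], 0, 1],
    [[0, 0, -1], 0, 1],
    [[-0.594, 0.972, 0], 0, 1],
    [[-0.594, 0.972, 0], 0, 1],
    [[-0.594, 0.972, 0], 0, 1],
    [[-0.594, 0.972, 0], 0, 1],
    [[-0.594, 0.972, 0], 0, 1],
    [[-0.594, 0.972, 0], 0, 1],
    [[-0.594, 0.972, 0], 0, 1],
    [[-0.594, 0.972, 0], 0, 1],
    [[-0.594, 0.972, 0], 0, 1],
    [[-0.594, 0.972, 0], 0, 1],
    [[-0.594, 0.972, 0], 0, 1],
    [[-0.594, 0.972, 0], 0, 1],
    [[-0.594, 0.972, 0], 0, 1],
    [[-0.594, 0.972, 0], 0, 1],
    [[-0.594, 0.972, 0], 0, 1],
    [[0, 0, 0], 0, 1],
  ],
)

```text
t: 6.95
ee_pos: [372.2, -260.4, 178.7]
orientation: [3.141, -0.005, -0.001]
ft_force: [0.0, -0.5, -1.5]
width: 39.4
grasp_force: 30.0
```

Request:
move_arm(
  steps=[
    [[0, 0, 0.8], 0, 1],
    [[0, 0, 1], 0, 1],
    [[0, 0, 1], 0, 1],
    [[0, 0, 1], 0, 1],
    [[0, 0, 0.8], 0, 1],
    [[0, 0, 0.4], 0, 1],
    [[0, 0, 0], 0, 1],
    [[0, 0, 0], 0, 1],
  ],
)

```text
t: 7.62
ee_pos: [374.2, -257.3, 53.7]
orientation: [-3.141, -0.0, 0.001]
ft_force: [-0.7, -0.6, -1.2]
width: 39.7
grasp_force: 30.0
```

Run:
```python
from h import *
c=cams.get_image("top");cv2.imwrite("pics/t3.png",cv2.resize(c["image"][160:310,350:550][...,::-1],None,fx=4,fy=4,interpolation=cv2.INTER_CUBIC));print(ctrl.get_obs()["ee_pos"])
```

```text
[ 374.65254131 -257.66139018   54.27016001]
```

View pics/t3.png

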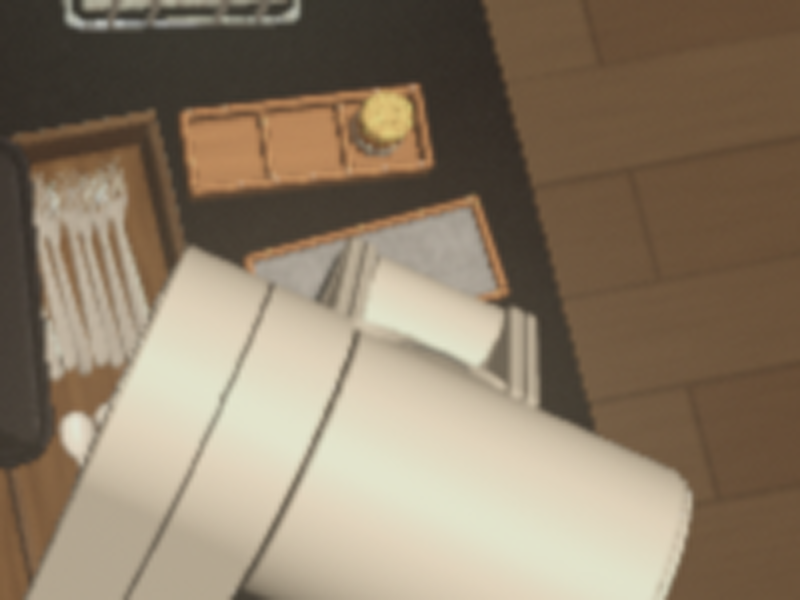

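The arm hides the jam box from above, while the honey box at crop (305,140) looks as measured. Before opening along y I'll check the clearance to the cutlery drawer wall, whose right edge is about (180,110)–(190,250) in the crop.

Run:
```python
from h import *
c=cams.get_image("top")
for z in(0,40,65):
    for u,v in((492,42),(556,340)): print(z,ray(c,225+u/3,175+v/3,z).round(0))
```

```text
0 [ 655. -203.    0.]
0 [ 338. -199.    0.]
40 [ 643. -196.   40.]
40 [ 333. -192.   40.]
65 [ 635. -192.   65.]
65 [ 330. -188.   65.]
```

Request:
move_arm(
  steps=[
    [[0, 0, 0.4], 0, 1],
    [[0, 0, 0.3], 0, 1],
    [[0, 0, 0.2], 0, 1],
    [[0, 0, 0.12], 0, 1],
    [[0, 0, 0.06], 0, 1],
    [[0, 0, 0.04], 0, 1],
    [[0, 0, 0], 0, 1],
    [[0, 0, 0], 0, 1],
  ],
)

```text
t: 8.38
ee_pos: [373.8, -257.3, 25.8]
orientation: [-3.141, 0.0, 0.001]
ft_force: [-1.1, 1.2, 5.0]
width: 39.4
grasp_force: 30.0
```

Request:
move_arm(
  steps=[
    [[0, 0, 0], 0, 0.35],
    [[0, 0, 0], 0, 0.35],
    [[0, 0, 0], 0, 0.35],
    [[0, 0, -0.3], 0, 0.35],
    [[0, 0, -0.7], 0, 0.35],
    [[0, 0, -1], 0, 0.35],
    [[0, 0, -1], 0, 0.35],
    [[0, 0, -1], 0, 0.35],
    [[0, 0, -1], 0, 0.35],
    [[0, 0, -1], 0, 0.35],
  ],
)

```text
t: 9.22
ee_pos: [373.9, -257.4, 177.4]
orientation: [3.141, -0.0, 0.001]
ft_force: [-0.1, 0.9, 0.6]
width: 57.2
grasp_force: 0.0
```

Request:
move_arm(
  steps=[
    [[0.444, -0.985, 0], 0, 0],
    [[0.444, -0.985, 0], 0, 0],
    [[0.444, -0.985, 0], 0, 0],
    [[0.444, -0.985, 0], 0, 0],
    [[0.444, -0.985, 0], 0, 0],
    [[0.444, -0.985, 0], 0, 0],
    [[0.444, -0.985, 0], 0, 0],
    [[0.444, -0.985, 0], 0, 0],
    [[0.444, -0.985, 0], 0, 0],
    [[0.444, -0.985, 0], 0, 0],
    [[0.444, -0.985, 0], 0, 0],
    [[0.444, -0.985, 0], 0, 0],
    [[0.444, -0.985, 0], 0, 0],
    [[0.444, -0.985, 0], 0, 0],
    [[0.444, -0.985, 0], 0, 0],
    [[0.444, -0.985, 0], 0, 0],
    [[0.444, -0.985, 0], 0, 0],
    [[0.444, -0.985, 0], 0, 0],
    [[0.444, -0.985, 0], 0, 0],
    [[0, 0, 0], 0, 0],
  ],
)

```text
t: 10.88
ee_pos: [587.0, 214.2, 176.5]
orientation: [-3.14, -0.004, -0.004]
ft_force: [0.3, 0.5, -0.4]
width: 88.2
grasp_force: 0.0
```

Run:
```python
from meas import *
c=cams.get_image("top");cv2.imwrite("pics/t4.png",cv2.resize(c["image"][170:300,300:500][...,::-1],None,fx=4,fy=4,interpolation=cv2.INTER_CUBIC));print(ctrl.get_obs()["ee_pos"])
for ce,st in lids(c,"red"): print(ce.round(1),st[4],ray(c,*ce,115).round(1)[:2],ray(c,*ce,52).round(1)[:2])
```

```text
[585.76350822 212.24873101 176.06961819]
[468.6 263.4] 109 [ 361.8 -356.4] [ 371.  -374.1]
[429.3 270.5] 77 [ 363.1 -242.7] [ 372.3 -256. ]
```

View pics/t4.png

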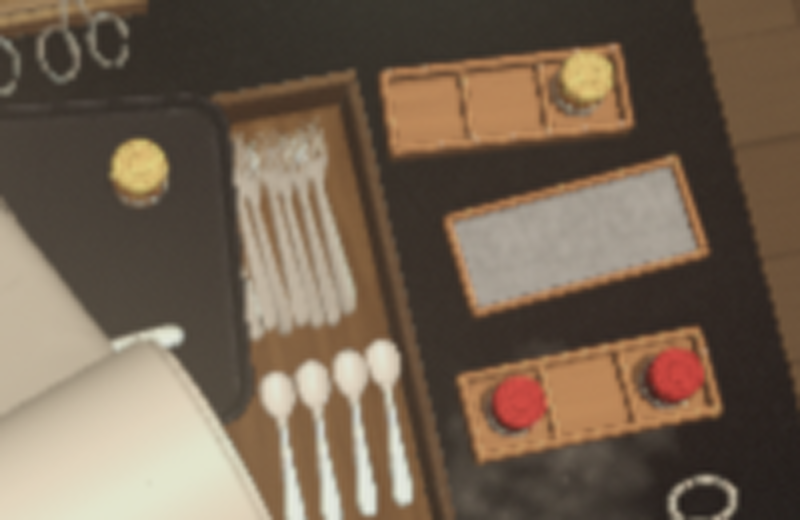

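The picture shows a red lid upright in the +60 bay at crop (518,403), the shown jar untouched at (675,375), and the middle bay empty.

Request:
move_arm(
  steps=[
    [[0, 0, 1], 0, 0],
    [[0, 0, 1], 0, 0],
    [[0, 0, 0.8], 0, 0],
    [[0, 0, 0.7], 0, 0],
    [[0, 0, 0], 0, 0],
    [[0, 0, 0], 0, 0.5],
    [[0, 0, 0], 0, 1],
    [[0, 0, 0], 0, 1],
    [[0, 0, 0], 0, 1],
    [[0, 0, 0], 0, 1],
    [[0, 0, 0], 0, 1],
    [[0, 0, 0], 0, 1],
    [[0, 0, 0], 0, 1],
  ],
)

```text
t: 12.02
ee_pos: [585.2, 210.4, 88.5]
orientation: [-3.141, 0.0, -0.001]
ft_force: [-0.9, -0.1, 3.2]
width: 39.5
grasp_force: 30.0
```

Request:
move_arm(
  steps=[
    [[0, 0, -0.6], 0, 1],
    [[0, 0, -1], 0, 1],
    [[0, 0, -1], 0, 1],
    [[0, 0, -1], 0, 1],
    [[-0.384, 0.959, 0], 0, 1],
    [[-0.384, 0.959, 0], 0, 1],
    [[-0.384, 0.959, 0], 0, 1],
    [[-0.384, 0.959, 0], 0, 1],
    [[-0.384, 0.959, 0], 0, 1],
    [[-0.384, 0.959, 0], 0, 1],
    [[-0.384, 0.959, 0], 0, 1],
    [[-0.384, 0.959, 0], 0, 1],
    [[-0.384, 0.959, 0], 0, 1],
    [[-0.384, 0.959, 0], 0, 1],
    [[-0.384, 0.959, 0], 0, 1],
    [[-0.384, 0.959, 0], 0, 1],
    [[-0.384, 0.959, 0], 0, 1],
    [[-0.384, 0.959, 0], 0, 1],
    [[-0.384, 0.959, 0], 0, 1],
    [[-0.384, 0.959, 0], 0, 1],
  ],
)

```text
t: 13.68
ee_pos: [430.7, -174.3, 178.2]
orientation: [-3.142, 0.0, 0.0]
ft_force: [0.4, -0.8, -1.3]
width: 39.6
grasp_force: 30.0
```

Request:
move_arm(
  steps=[
    [[-0.384, 0.959, 0], 0, 1],
    [[-0.384, 0.959, 0], 0, 1],
    [[-0.384, 0.959, 0], 0, 1],
    [[-0.384, 0.959, 0], 0, 1],
    [[-0.384, 0.959, 0], 0, 1],
    [[-0.384, 0.959, 0], 0, 1],
    [[0, 0, 0], -0.9, 1],
    [[0, 0, 0], -0.9, 1],
    [[0, 0, 0], -0.9, 1],
    [[0, 0, 0], -0.9, 1],
    [[0, 0, 0], -0.9, 1],
    [[0, 0, 0], -0.9, 1],
    [[0, 0, 0], -0.9, 1],
    [[0, 0, 0], -0.9, 1],
    [[0, 0, 0], -0.9, 1],
    [[0, 0, 0], -0.9, 1],
  ],
)

```text
t: 15.02
ee_pos: [373.7, -317.0, 178.1]
orientation: [-2.9, -1.208, 0.0]
ft_force: [0.6, -0.0, -1.3]
width: 39.7
grasp_force: 30.0
```

Request:
move_arm(
  steps=[
    [[0, 0, 0], -0.9, 1],
    [[0, 0, 0], -0.9, 1],
    [[0, 0, 0], -0.9, 1],
    [[0, 0, 0], -0.9, 1],
    [[0, 0, 0], -0.9, 1],
    [[0, 0, 0], -0.9, 1],
    [[0, 0, 0], -0.9, 1],
    [[0, 0, 0], -0.9, 1],
    [[0, 0, 0], -0.9, 1],
    [[0, 0, 0], -0.9, 1],
    [[0, 0, 0.5], 0, 1],
    [[0, 0, 1], 0, 1],
    [[0, 0, 1], 0, 1],
    [[0, 0, 0.5], 0, 1],
    [[0, 0, 0], 0, 1],
    [[0, 0, 0], 0, 1],
  ],
)

```text
t: 16.35
ee_pos: [373.5, -316.8, 102.8]
orientation: [-2.22, -2.22, 0.0]
ft_force: [-0.2, 0.1, -0.1]
width: 39.3
grasp_force: 30.0
```

Request:
move_arm(
  steps=[
    [[0, 0, 0.6], 0, 1],
    [[0, 0, 0.8], 0, 1],
    [[0, 0, 0.5], 0, 1],
    [[0, 0, 0.4], 0, 1],
    [[0, 0, 0.3], 0, 1],
    [[0, 0, 0.2], 0, 1],
    [[0, 0, 0.15], 0, 1],
    [[0, 0, 0.1], 0, 1],
    [[0, 0, 0.06], 0, 1],
    [[0, 0, 0], 0, 1],
    [[0, 0, 0], 0, 1],
  ],
)

```text
t: 17.27
ee_pos: [374.0, -317.3, 25.7]
orientation: [2.221, 2.221, 0.0]
ft_force: [-1.3, -0.3, -0.9]
width: 39.4
grasp_force: 30.0
```

Request:
move_arm(
  steps=[
    [[0, 0, 0.03], 0, 1],
    [[0, 0, 0], 0, 1],
    [[0, 0, 0], 0, 1],
  ],
)

```text
t: 17.52
ee_pos: [374.0, -317.3, 25.4]
orientation: [2.221, 2.221, -0.0]
ft_force: [-0.5, 0.4, 5.4]
width: 39.3
grasp_force: 30.0
```

Request:
move_arm(
  steps=[
    [[0, 0, 0], 0, 0.35],
    [[0, 0, 0], 0, 0.35],
    [[0, 0, 0], 0, 0.35],
    [[0, 0, -0.3], 0, 0.35],
    [[0, 0, -0.7], 0, 0.35],
    [[0, 0, -1], 0, 0.35],
    [[0, 0, -1], 0, 0.35],
    [[0, 0, -1], 0, 0.35],
    [[0, 0, -1], 0, 0.35],
    [[0, 0, -1], 0, 0.35],
    [[0, 0, 0], 0.9, 0.35],
    [[0, 0, 0], 0.9, 0.35],
    [[0, 0, 0], 0.9, 0.35],
    [[0, 0, 0], 0.9, 0.35],
    [[0, 0, 0], 0.9, 0.35],
    [[0, 0, 0], 0.9, 0.35],
    [[0, 0, 0], 0.9, 0.35],
    [[0, 0, 0], 0.9, 0.35],
    [[0, 0, 0], 0.9, 0.35],
    [[0, 0, 0], 0.9, 0.35],
  ],
)

```text
t: 19.18
ee_pos: [373.7, -317.0, 175.1]
orientation: [2.905, 1.196, 0.0]
ft_force: [0.4, 0.0, -0.5]
width: 57.1
grasp_force: 0.0
```

Request:
move_arm(
  steps=[
    [[0, 0, 0], 0.9, 0],
    [[0, 0, 0], 0.9, 0],
    [[0, 0, 0], 0.9, 0],
    [[0, 0, 0], 0.9, 0],
    [[0, 0, 0], 0.9, 0],
    [[0, 0, 0], 0.9, 0],
    [[0, 0, 0], 0.9, 0],
    [[0, 0, 0], 0.9, 0],
    [[0, 0, 0], 0.9, 0],
    [[0, 0, 0], 0.9, 0],
  ],
)

```text
t: 20.02
ee_pos: [373.7, -317.0, 175.1]
orientation: [3.142, -0.006, 0.0]
ft_force: [0.5, -0.5, 0.1]
width: 87.9
grasp_force: 0.0
```

Request:
move_arm(
  steps=[
    [[0.65, -0.933, 0], 0, 0],
    [[0.65, -0.933, 0], 0, 0],
    [[0.65, -0.933, 0], 0, 0],
    [[0.65, -0.933, 0], 0, 0],
    [[0.65, -0.933, 0], 0, 0],
    [[0.65, -0.933, 0], 0, 0],
    [[0.65, -0.933, 0], 0, 0],
    [[0.65, -0.933, 0], 0, 0],
    [[0.65, -0.933, 0], 0, 0],
    [[0.65, -0.933, 0], 0, 0],
    [[0.65, -0.933, 0], 0, 0],
    [[0.65, -0.933, 0], 0, 0],
    [[0.65, -0.933, 0], 0, 0],
    [[0, 0, 0], 0, 0],
    [[0, 0, 0], 0, 0],
  ],
)

```text
t: 21.27
ee_pos: [585.4, -12.9, 174.9]
orientation: [3.141, 0.003, -0.0]
ft_force: [-0.8, -0.0, -0.2]
width: 87.8
grasp_force: 0.0
```

Request:
move_arm(
  steps=[
    [[0, 0.04, 1], 0, 0],
    [[0, 0, 1], 0, 0],
    [[0, 0, 0.8], 0, 0],
    [[0, 0, 0.66], 0, 0],
    [[0, 0, 0], 0, 0],
    [[0, 0, 0], 0, 0.5],
    [[0, 0, 0], 0, 1],
    [[0, 0, 0], 0, 1],
    [[0, 0, 0], 0, 1],
    [[0, 0, 0], 0, 1],
    [[0, 0, 0], 0, 1],
    [[0, 0, 0], 0, 1],
    [[0, 0, 0], 0, 1],
  ],
)

```text
t: 22.35
ee_pos: [585.3, -14.8, 88.4]
orientation: [-3.142, 0.0, -0.001]
ft_force: [-0.5, 0.4, 2.8]
width: 39.7
grasp_force: 30.0
```

Request:
move_arm(
  steps=[
    [[0, 0, -0.6], 0, 1],
    [[0, 0, -1], 0, 1],
    [[0, 0, -1], 0, 1],
    [[0, 0, -1], 0, 1],
    [[0.119, 0.935, 0], 0, 1],
    [[0.119, 0.935, 0], 0, 1],
    [[0.119, 0.935, 0], 0, 1],
    [[0.119, 0.935, 0], 0, 1],
    [[0.119, 0.935, 0], 0, 1],
    [[0.119, 0.935, 0], 0, 1],
    [[0.119, 0.935, 0], 0, 1],
    [[0.119, 0.935, 0], 0, 1],
    [[0.119, 0.935, 0], 0, 1],
    [[0.119, 0.935, 0], 0, 1],
    [[0, 0, 0.5], 0, 1],
    [[0, 0, 1], 0, 1],
    [[0, 0, 1], 0, 1],
    [[0, 0, 0.5], 0, 1],
    [[0, 0, 0], 0, 1],
    [[0, 0, 0], 0, 1],
  ],
)

```text
t: 24.02
ee_pos: [614.4, -248.0, 102.5]
orientation: [-3.141, -0.0, 0.003]
ft_force: [0.9, -0.0, -0.7]
width: 39.6
grasp_force: 30.0
```

Run:
```python
from meas import *
c=cams.get_image("side");cv2.imwrite("pics/s5.png",cv2.resize(c["image"][170:300,230:400][...,::-1],None,fx=4,fy=4,interpolation=cv2.INTER_CUBIC));print(ctrl.get_obs()["ee_pos"])
```

```text
[ 615.29985045 -248.46923555  103.7011709 ]
```

View pics/s5.png

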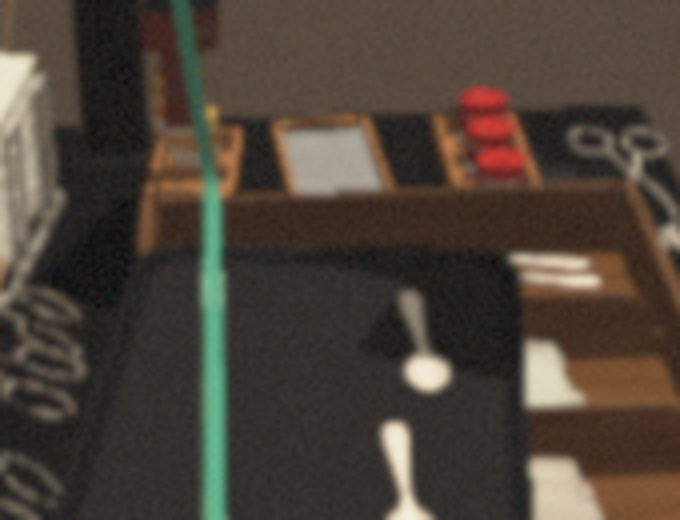

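All three red lids stand in a row in the jam box, around (485,130). The honey jar is held above its box at (195,110).

Request:
move_arm(
  steps=[
    [[0, 0, 0.6], 0, 1],
    [[0, 0, 0.8], 0, 1],
    [[0, 0, 0.5], 0, 1],
    [[0, 0, 0.4], 0, 1],
    [[0, 0, 0.3], 0, 1],
    [[0, 0, 0.2], 0, 1],
    [[0, 0, 0.15], 0, 1],
    [[0, 0, 0.1], 0, 1],
    [[0, 0, 0.06], 0, 1],
    [[0, 0, 0.02], 0, 1],
    [[0, 0, 0], 0, 1],
    [[0, 0, 0], 0, 1],
  ],
)

```text
t: 25.07
ee_pos: [615.1, -248.8, 25.5]
orientation: [3.141, -0.0, 0.001]
ft_force: [-0.5, 1.1, 1.2]
width: 39.4
grasp_force: 30.0
```

Request:
move_arm(
  steps=[
    [[0, 0, 0.02], 0, 1],
    [[0, 0, 0], 0, 1],
    [[0, 0, 0], 0, 1],
  ],
)

```text
t: 25.32
ee_pos: [615.2, -248.8, 25.5]
orientation: [3.141, -0.0, 0.001]
ft_force: [-2.2, 0.4, 6.4]
width: 39.6
grasp_force: 30.0
```

Request:
move_arm(
  steps=[
    [[0, 0, 0], 0, 0.35],
    [[0, 0, 0], 0, 0.35],
    [[0, 0, 0], 0, 0.35],
    [[0, 0, -0.3], 0, 0.35],
    [[0, 0, -0.7], 0, 0.35],
    [[0, 0, -1], 0, 0.35],
    [[0, 0, -1], 0, 0.35],
    [[0, 0, -1], 0, 0.35],
    [[0, 0, -1], 0, 0.35],
    [[0, 0, -1], 0, 0.35],
  ],
)

```text
t: 26.15
ee_pos: [614.8, -248.6, 176.1]
orientation: [3.142, -0.0, 0.0]
ft_force: [0.2, -0.2, -0.4]
width: 57.0
grasp_force: 0.0
```

Run:
```python
from meas import *
for k in range(3):
  c=cams.get_image("top")
  for b in cams.cut_out("top","spoon_a"):
    P=np.array([ray(c,*q,74)[:2] for q in np.argwhere(b["pixels"])[:,::-1].astype(float)],np.float32);(m,s,a)=cv2.minAreaRect(P);print(round(b["p"],2),m,s,a,P[:,1].min(),P[:,1].max())
im=c["image"];H,S,V=cv2.split(cv2.cvtColor(im,cv2.COLOR_RGB2HSV))
m=np.zeros(H.shape,np.uint8);m[240:280,240:352]=(V[240:280,240:352]>110)
n,l,st,ce=cv2.connectedComponentsWithStats(m)
for i in range(1,n):
  if st[i][4]<60: continue
  P=np.array([ray(c,*q,74)[:2] for q in np.argwhere(l==i)[:,::-1].astype(float)])
  e=P[P[:,1]<P[:,1].max()-45]; f=np.polyfit(e[:,1],e[:,0],1)
  ymid=(P[:,1].min()+P[:,1].max())/2
  print(st[i].tolist(),"y",P[:,1].min().round(1),P[:,1].max().round(1),"mid",ymid.round(1),"x at mid",np.polyval(f,ymid).round(1),"dir",(90-np.degrees(np.arctan(f[0]))).round(1))
cv2.imwrite("pics/t6.png",cv2.resize(im[170:300,230:490][...,::-1],None,fx=3,fy=3,interpolation=cv2.INTER_CUBIC))
```

```text
0.73 (464.9168701171875, 45.14959716796875) (106.6643295288086, 21.687171936035156) 86.53546905517578 -8.516358 98.54803
0.71 (488.8156433105469, 194.4293975830078) (118.19251251220703, 19.36160659790039) 87.84465789794922 135.22206 253.65439
0.73 (464.7681579589844, 45.34449768066406) (106.97542572021484, 22.39777374267578) 86.30329132080078 -8.516358 99.08829
0.53 (488.1868896484375, 195.77923583984375) (120.4019775390625, 22.626188278198242) 85.6944580078125 135.22206 256.0164
0.53 (464.79571533203125, 45.34607696533203) (106.9242935180664, 22.70951271057129) 86.0849380493164 -8.516358 99.08829
0.49 (488.3441162109375, 195.63661193847656) (120.14102935791016, 21.616024017333984) 85.6941909790039 135.22206 255.53532
[303, 240, 49, 40, 729] y -47.7 101.9 mid 27.1 x at mid 431.4 dir 108.7
[248, 253, 44, 14, 237] y 131.8 258.9 mid 195.4 x at mid 490.6 dir 88.7
```

View pics/t6.png

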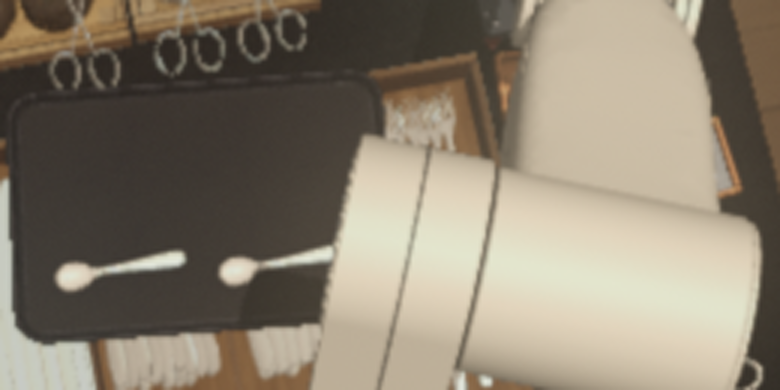

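The tray now holds only the two spoons, at crop (70–185,265) and (235–330,265), the latter partly hidden by the arm. I'll take the left one first.

Request:
move_arm(
  steps=[
    [[-0.276, -0.987, 0], 0, 0.35],
    [[-0.276, -0.987, 0], 0, 0.35],
    [[-0.276, -0.987, 0], 0, 0.35],
    [[-0.276, -0.987, 0], 0, 0.35],
    [[-0.276, -0.987, 0], 0, 0.35],
    [[-0.276, -0.987, 0], 0, 0.35],
    [[-0.276, -0.987, 0], 0, 0.35],
    [[-0.276, -0.987, 0], 0, 0.35],
    [[-0.276, -0.987, 0], 0, 0.35],
    [[-0.276, -0.987, 0], 0, 0.35],
    [[-0.276, -0.987, 0], 0, 0.35],
    [[-0.276, -0.987, 0], 0, 0.35],
    [[-0.276, -0.987, 0], 0, 0.35],
    [[-0.276, -0.987, 0], 0, 0.35],
    [[-0.276, -0.987, 0], 0, 0.35],
    [[-0.276, -0.987, 0], 0, 0.35],
    [[-0.276, -0.987, 0], 0, 0.35],
    [[-0.276, -0.987, 0], 0, 0.35],
  ],
)

```text
t: 27.95
ee_pos: [489.3, 196.3, 173.0]
orientation: [3.141, -0.0, -0.004]
ft_force: [0.3, 0.5, -0.0]
width: 56.8
grasp_force: 0.0
```

Request:
move_arm(
  steps=[
    [[0, 0, 0], -0.887, 0.4],
    [[0, 0, 0], -0.887, 0.4],
    [[0, 0, 0], -0.887, 0.4],
    [[0, 0, 0], -0.887, 0.4],
    [[0, 0, 0], -0.887, 0.4],
    [[0, 0, 0], -0.887, 0.4],
    [[0, 0, 0], -0.887, 0.4],
    [[0, 0, 0], -0.887, 0.4],
    [[0, 0, 0], -0.887, 0.4],
    [[0, 0, 0], -0.887, 0.4],
    [[0, 0, 0], -0.887, 0.4],
    [[0, 0, 0], -0.887, 0.4],
    [[0, 0, 0], -0.887, 0.4],
    [[0, 0, 0], -0.887, 0.4],
    [[0, 0, 0], -0.887, 0.4],
    [[0, 0, 0], -0.887, 0.4],
    [[0, 0, 0], -0.887, 0.4],
    [[0, 0, 0], -0.887, 0.4],
    [[0, 0, 0], -0.887, 0.4],
    [[0, 0, 0], -0.887, 0.4],
  ],
)

```text
t: 29.62
ee_pos: [489.8, 195.1, 172.9]
orientation: [-2.242, -2.199, 0.004]
ft_force: [0.4, 0.9, -0.4]
width: 52.8
grasp_force: 0.0
```

Request:
move_arm(
  steps=[
    [[0, 0, 0.6], 0, 0.4],
    [[0, 0, 1], 0, 0.4],
    [[0, 0, 1], 0, 0.4],
    [[0, 0, 0.7], 0, 0.4],
    [[0, 0, 0.3], 0, 0.4],
    [[0, 0, 0], 0, 0.4],
    [[0, 0, 0], 0, 0.4],
    [[0, 0, 0], 0, 0.4],
  ],
)

```text
t: 30.28
ee_pos: [491.2, 195.7, 85.0]
orientation: [2.246, 2.196, 0.001]
ft_force: [0.9, 0.8, -0.7]
width: 52.9
grasp_force: 0.0
```

Request:
move_arm(
  steps=[
    [[0, 0, 0.3], 0, 0.4],
    [[0, 0, 0.2], 0, 0.4],
    [[0, 0, 0.05], 0, 0.4],
    [[0, 0, 0], 0, 0.4],
    [[0, 0, 0], 0, 0.7],
    [[0, 0, 0], 0, 1],
    [[0, 0, 0], 0, 1],
    [[0, 0, 0], 0, 1],
    [[0, 0, 0], 0, 1],
    [[0, 0, 0], 0, 1],
    [[0, 0, 0], 0, 1],
    [[0, 0, 0], 0, 1],
  ],
)

```text
t: 31.28
ee_pos: [490.8, 195.5, 70.7]
orientation: [2.247, 2.196, 0.0]
ft_force: [0.6, -0.9, 0.5]
width: 7.0
grasp_force: 30.0
```

Request:
move_arm(
  steps=[
    [[0, 0, -0.4], 0, 1],
    [[0, 0, -0.7], 0, 1],
    [[0, 0, -1], 0, 1],
    [[0, 0, -1], 0, 1],
    [[-0.959, 0.017, 0], 0, 1],
    [[-0.959, 0.017, 0], 0, 1],
    [[-0.959, 0.017, 0], 0, 1],
    [[-0.959, 0.017, 0], 0, 1],
    [[-0.959, 0.017, 0], 0, 1],
    [[-0.959, 0.017, 0], 0, 1],
    [[-0.959, 0.017, 0], 0, 1],
    [[-0.959, 0.017, 0], 0, 1],
    [[-0.959, 0.017, 0], 0, 1],
    [[-0.959, 0.017, 0], 0, 1],
    [[-0.959, 0.017, 0], 0, 1],
    [[-0.959, 0.017, 0], 0, 1],
    [[-0.959, 0.017, 0], 0, 1],
    [[-0.959, 0.017, 0], 0, 1],
    [[-0.959, 0.017, 0], 0, 1],
    [[-0.959, 0.017, 0], 0, 1],
  ],
)

```text
t: 32.95
ee_pos: [488.7, -189.4, 149.0]
orientation: [2.246, 2.195, 0.0]
ft_force: [0.2, -0.9, -0.5]
width: 7.1
grasp_force: 30.0
```

Request:
move_arm(
  steps=[
    [[-0.959, 0.017, 0], 0, 1],
    [[-0.959, 0.017, 0], 0, 1],
    [[-0.959, 0.017, 0], 0, 1],
    [[-0.959, 0.017, 0], 0, 1],
    [[-0.959, 0.017, 0], 0, 1],
    [[-0.959, 0.017, 0], 0, 1],
    [[-0.959, 0.017, 0], 0, 1],
    [[0, 0, 0], -0.53, 1],
    [[0, 0, 0], -0.53, 1],
    [[0, 0, 0.6], 0, 1],
    [[0, 0, 1], 0, 1],
    [[0, 0, 1], 0, 1],
    [[0, 0, 0.8], 0, 1],
    [[0, 0, 0.4], 0, 1],
    [[0, 0, 0.2], 0, 1],
    [[0, 0, 0], 0, 1],
    [[0, 0, 0], 0, 1],
  ],
)

```text
t: 34.37
ee_pos: [488.4, -356.4, 49.1]
orientation: [2.142, 2.297, 0.0]
ft_force: [0.4, -0.1, 0.6]
width: 7.4
grasp_force: 30.0
```

Run:
```python
from meas import *
c=cams.get_image("side");d=cams.get_image("top");A=cv2.resize(c["image"][170:230,240:380],None,fx=5,fy=5,interpolation=cv2.INTER_CUBIC);B=cv2.resize(d["image"][175:300-18,350:500],(700,280+20),interpolation=cv2.INTER_CUBIC)
cv2.imwrite("pics/s7.png",np.vstack([A,B])[...,::-1]);o=ctrl.get_obs();print(o["ee_pos"],o["width"])
```

```text
[ 488.70314008 -356.60020259   49.54963598] 6.9890089216728155
```

View pics/s7.png

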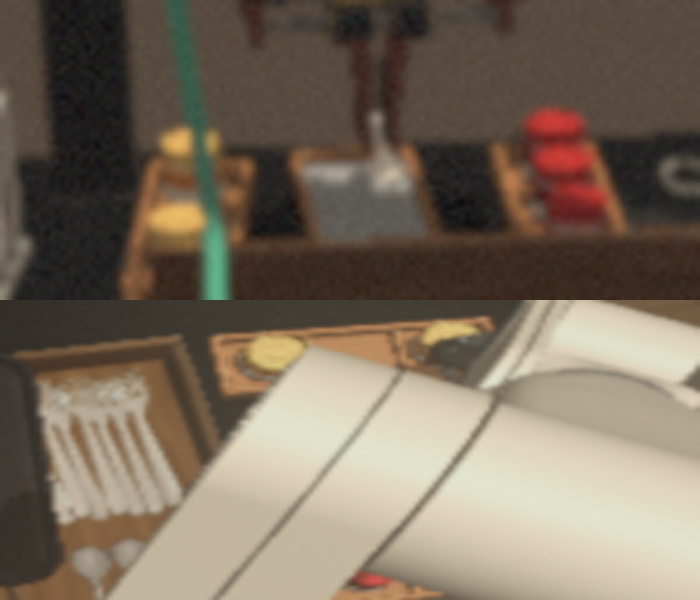

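Side view on top, top view below. Gold lids stand in both end bays of the honey box, and the spoon hangs over the felt tray at (385,155). Lowering it now.

Request:
move_arm(
  steps=[
    [[0, 0, 0.4], 0, 1],
    [[0, 0, 0.5], 0, 1],
    [[0, 0, 0.3], 0, 1],
    [[0, 0, 0.2], 0, 1],
    [[0, 0, 0.1], 0, 1],
    [[0, 0, 0.08], 0, 1],
    [[0, 0, 0], 0, 1],
    [[0, 0, 0], 0, 1],
  ],
)

```text
t: 35.13
ee_pos: [488.0, -356.1, 8.7]
orientation: [2.143, 2.297, 0.0]
ft_force: [0.2, -0.0, -0.3]
width: 7.3
grasp_force: 30.0
```

Request:
move_arm(
  steps=[
    [[0, 0, 0.03], 0, 1],
    [[0, 0, 0], 0, 0.82],
    [[0, 0, 0], 0, 0.82],
    [[0, 0, 0], 0, 0.82],
    [[0, 0, 0], 0, 0.82],
    [[0, 0, -0.3], 0, 0.82],
    [[0, 0, -0.7], 0, 0.82],
    [[0, 0, -1], 0, 0.82],
    [[0, 0, -1], 0, 0.82],
    [[0, 0, -1], 0, 0.5],
    [[0, 0, -1], 0, 0.4],
    [[0, 0, -0.5], 1, 0.4],
  ],
)

```text
t: 36.13
ee_pos: [489.0, -356.8, 149.2]
orientation: [2.237, 2.199, 0.001]
ft_force: [0.6, -0.6, 0.5]
width: 32.2
grasp_force: 0.0
```

Request:
move_arm(
  steps=[
    [[0.988, -0.07, 0], 0, 0.4],
    [[0.988, -0.07, 0], 0, 0.4],
    [[0.988, -0.07, 0], 0, 0.4],
    [[0.988, -0.07, 0], 0, 0.4],
    [[0.988, -0.07, 0], 0, 0.4],
    [[0.988, -0.07, 0], 0, 0.4],
    [[0.988, -0.07, 0], 0, 0.4],
    [[0.988, -0.07, 0], 0, 0.4],
    [[0.988, -0.07, 0], 0, 0.4],
    [[0.988, -0.07, 0], 0, 0.4],
    [[0.988, -0.07, 0], 0, 0.4],
    [[0.988, -0.07, 0], 0, 0.4],
    [[0.988, -0.07, 0], 0, 0.4],
    [[0.988, -0.07, 0], 0, 0.4],
    [[0.988, -0.07, 0], 0, 0.4],
    [[0.988, -0.07, 0], 0, 0.4],
    [[0, 0, 0], 0, 0.4],
    [[0, 0, 0], 0, 0.4],
  ],
)

```text
t: 37.63
ee_pos: [466.9, 40.4, 145.9]
orientation: [2.238, 2.204, 0.001]
ft_force: [0.4, -0.4, 0.5]
width: 52.7
grasp_force: 0.0
```

Run:
```python
from meas import *
d=cams.get_image("top");cv2.imwrite("pics/t8.png",cv2.resize(d["image"][170:300,300:500],None,fx=4,fy=4,interpolation=cv2.INTER_CUBIC)[...,::-1]);o=ctrl.get_obs();print(o["ee_pos"],o["orientation"])
for b in cams.cut_out("top","spoon_a"):
    P=np.array([ray(d,*q,9)[:2] for q in np.argwhere(b["pixels"])[:,::-1].astype(float)],np.float32);print(b["p"],np.round(b["rect"]),cv2.minAreaRect(P))
```

```text
[466.93622699  39.70005652 145.83560895] [2.23902369e+00 2.20299743e+00 4.46897292e-04]
0.45 [452. 231.  36.  17.] ((491.6275329589844, -355.43048095703125), (27.313772201538086, 121.02195739746094), 7.761463165283203)
```

View pics/t8.png

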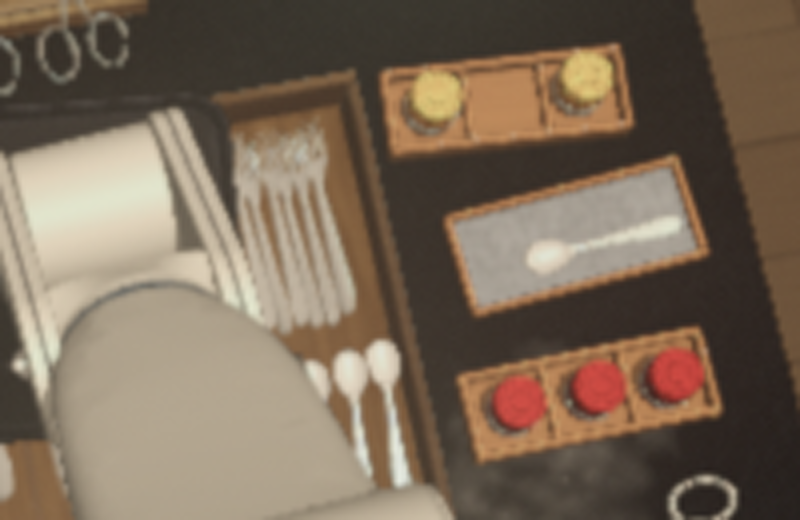

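The picture shows the first spoon lying lengthwise in the felt tray, (527,258)–(682,222). The jars are seated: gold at (437,95), red at (518,403) and (598,388).

Request:
move_arm(
  steps=[
    [[0, 0, 0.6], 0, 0.4],
    [[0, 0, 1], 0, 0.4],
    [[0, 0, 0.7], 0, 0.4],
    [[0, 0, 0.4], 0, 0.4],
    [[0, 0, 0.2], 0, 0.4],
    [[0, 0, 0.1], 0, 0.4],
    [[0, 0, 0], 0, 0.4],
    [[0, 0, 0], 0, 0.7],
    [[0, 0, 0], 0, 1],
    [[0, 0, 0], 0, 1],
    [[0, 0, 0], 0, 1],
    [[0, 0, 0], 0, 1],
    [[0, 0, 0], 0, 1],
    [[0, 0, 0], 0, 1],
    [[0, 0, 0], 0, 1],
  ],
)

```text
t: 38.98
ee_pos: [466.9, 39.7, 70.5]
orientation: [2.241, 2.202, 0.0]
ft_force: [-0.2, -0.0, 2.1]
width: 7.3
grasp_force: 30.0
```

Request:
move_arm(
  steps=[
    [[0, 0, -0.4], 0, 1],
    [[0, 0, -0.7], 0, 1],
    [[0, 0, -1], 0, 1],
    [[0, 0, -1], 0, 1],
    [[-0.958, 0.132, 0], 0, 1],
    [[-0.958, 0.132, 0], 0, 1],
    [[-0.958, 0.132, 0], 0, 1],
    [[-0.958, 0.132, 0], 0, 1],
    [[-0.958, 0.132, 0], 0, 1],
    [[-0.958, 0.132, 0], 0, 1],
    [[-0.958, 0.132, 0], 0, 1],
    [[-0.958, 0.132, 0], 0, 1],
    [[-0.958, 0.132, 0], 0, 1],
    [[-0.958, 0.132, 0], 0, 1],
    [[-0.958, 0.132, 0], 0, 1],
    [[-0.958, 0.132, 0], 0, 1],
    [[-0.958, 0.132, 0], 0, 1],
    [[-0.958, 0.132, 0], 0, 1],
    [[-0.958, 0.132, 0], 0, 1],
    [[0, 0, 0], -0.5, 1],
  ],
)

```text
t: 40.65
ee_pos: [510.8, -324.4, 148.9]
orientation: [2.193, 2.245, -0.0]
ft_force: [-0.5, -0.2, 0.3]
width: 7.2
grasp_force: 30.0
```

Request:
move_arm(
  steps=[
    [[0, 0, 0], -0.5, 1],
    [[0, 0, 0.6], 0, 1],
    [[0, 0, 1], 0, 1],
    [[0, 0, 1], 0, 1],
    [[0, 0, 0.8], 0, 1],
    [[0, 0, 0.4], 0, 1],
    [[0, 0, 0.2], 0, 1],
    [[0, 0, 0], 0, 1],
    [[0, 0, 0], 0, 1],
  ],
)

```text
t: 41.4
ee_pos: [510.6, -320.8, 48.8]
orientation: [2.142, 2.297, 0.0]
ft_force: [-0.1, -0.5, 1.0]
width: 7.2
grasp_force: 30.0
```

Request:
move_arm(
  steps=[
    [[0, -0.06, 0.4], 0, 1],
    [[0, 0, 0.5], 0, 1],
    [[0, 0, 0.3], 0, 1],
    [[0, 0, 0.2], 0, 1],
    [[0, 0, 0.1], 0, 1],
    [[0, 0, 0.1], 0, 1],
    [[0, 0, 0], 0, 1],
    [[0, 0, 0], 0, 1],
  ],
)

```text
t: 42.07
ee_pos: [508.7, -320.6, 7.9]
orientation: [2.143, 2.297, 0.0]
ft_force: [0.1, 1.0, -0.6]
width: 7.0
grasp_force: 30.0
```

Release, lift, then back out of view over the counter.

Request:
move_arm(
  steps=[
    [[0, 0, 0], 0, 0.85],
    [[0, 0, 0], 0, 0.85],
    [[0, 0, 0], 0, 0.85],
    [[0, 0, 0], 0, 0.85],
    [[0, 0, -0.3], 0, 0.85],
    [[0, 0, -0.7], 0, 0.85],
    [[0, 0, -1], 0, 0.85],
    [[0, 0, -1], 0, 0.85],
    [[0, 0, -1], 0, 0.85],
    [[0, 0, -1], 0, 0.85],
    [[0, 0, -1], 0, 0.85],
    [[1, 0, -0.3], 0, 0.85],
    [[1, 0, 0], 0, 0.85],
    [[1, 0, 0], 0, 0.85],
    [[1, 0, 0], 0, 0.85],
    [[1, 0, 0], 0, 0.85],
    [[1, 0, 0], 0, 0.85],
    [[1, 0, 0], 0, 0.85],
    [[1, 0, 0], 0, 0.85],
    [[1, 0, 0], 0, 0.85],
  ],
)

```text
t: 43.73
ee_pos: [492.6, -94.9, 166.1]
orientation: [2.143, 2.297, 0.001]
ft_force: [0.2, -0.3, -1.1]
width: 12.8
grasp_force: 0.0
```

Request:
move_arm(
  steps=[
    [[1, 0, 0], 0, 0.85],
    [[1, 0, 0], 0, 0.85],
    [[1, 0, 0], 0, 0.85],
    [[1, 0, 0], 0, 0.85],
    [[1, 0, 0], 0, 0.85],
    [[0, 0, 0], 0, 0.85],
    [[0, 0, 0], 0, 0.85],
  ],
)

```text
t: 44.32
ee_pos: [484.1, 29.4, 165.9]
orientation: [2.139, 2.3, 0.0]
ft_force: [-0.0, 0.2, 0.1]
width: 13.4
grasp_force: 0.0
```

Run:
```python
from meas import *
d=cams.get_image("top");cv2.imwrite("pics/t9.png",cv2.resize(d["image"][170:300,300:500],None,fx=4,fy=4,interpolation=cv2.INTER_CUBIC)[...,::-1])
```

```text
(no output)
```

View pics/t9.png

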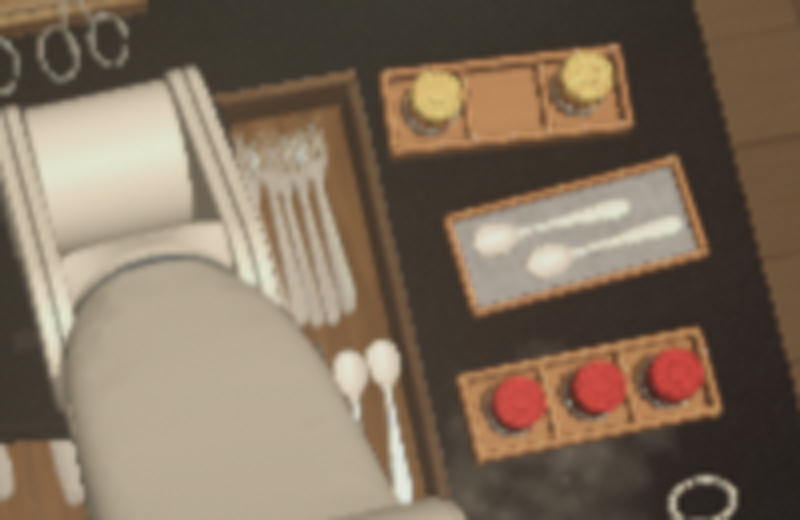

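Both spoons lie lengthwise in the felt tray, from (475,240) to (630,208) and from (530,262) to (682,225). All the jars are upright in their bays, so I'm handing in.

```bash
python3 -c "
from workcell import ctrl
print(ctrl.close_job())"
```

```text
the job is handed in; nothing more can be done
None
```

The job is handed in at about 44 s: both jam jars and the honey jar stand upright in their boxes, both teaspoons lie lengthwise in the felt tray, and the jars already there were left alone. The hand-in returned no verdict.

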